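# Bar a slide box into its carrier

### The arm

A 6-joint arm with a two-finger parallel gripper is mounted at the origin on a cart in front of the work surface, level with it; the furniture and walls round the work are solid. World frame = base frame: x ahead of the robot, y to its left, z up, the work surface at z = 0. Lengths are in m, angles in rad, forces in N, time in s.
With the tool pointing down it reaches from about 0.35 to 0.975 m from the base axis. Payload 4.9 kg.
Tool frame: the origin (TCP) lies on the front face of the gripper's body, between the roots of the fingers; the fingertips stand 73 mm ahead of it and the grasp point (between the pads) lies 54 mm ahead of it; z points along the fingers, y is the line along which they close (so a half turn about z gives the same grasp; the last joint's range is limited). The gripper opens to 85 mm and grips with 20 to 120 N. Pads are 22 mm wide; open, the fingers measure 114 mm over their backs; the gripper's body (76 mm by 85 mm) begins 54 mm behind the grasp point. The pads swing forward as they close: fully open they stand 13 mm farther back than shut.
Start: joints at [-1.367, 0.053, 1.613, -0, 1.476, -0.119], TCP at [0.198, -0.593, 0.304] pointing down, gripper open.
Joint ranges: [-3.01, 3.01], [-1.01, 2.22], [0.06, 2.58], [-1.02, 4.17], [0.09, 2.62], [-3.14, 3.14]. Speed limits (rad/s): [2.57, 2.57, 3.14, 3.14, 3.14, 3.14].

### API

Orientations are given as a rotation vector (axis times angle).
In Python, from station import status, imaging, order gives the robot as it stands.
- The arm moves only by the tool arm_command, never from a script. Its argument "increments" is a list of rows, each an object with "slide": the shift along the tool's x, y, z in m, a list of three; "spin": the turn about the tool's z in degrees; "gripper": the opening, from -1 (shut) to 1 (fully open). In form: [{"slide": [x, y, z], "spin": spin, "gripper": gripper}, ...]. A call has 1 to 8 rows; each row is the pose to reach, as a shift and turn from the pose commanded when the call began, along the tool's axes at that moment; what a row does not reach only later rows make up. A row lasts 1/12 s, in which the tool goes at most 41.7 mm and 7.16 degrees, less where a joint would pass 70% of its speed; a pose out of reach is approached as far as the arm can. A call with a gripper value outside its range is refused whole. The fingers move at their own pace and stop on an object; "newtons" is the grip in N (left out, the last holds). Time passes only in rows, so rows that repeat a pose let the fingers close. It gives the time, the measured TCP pose, the force, the opening and the grip force at its end, in the units of the state.
- status.get_obs(): the state, without advancing time (a new reading comes with each control period).
- imaging.get_image(name): name is "side" or "top" or "wrist"; returns a dict with "frame" (480x640x3 uint8, red, green, blue), "vfov" (degrees; the focal length in pixels is half the picture's height over the tangent of half this angle, whatever the lens; pixels are square), "cx", "cy" (the principal point, pixels), "view" (4x4, takes a point from world to camera coordinates); the wrist camera has in their place "mount" (4x4, takes a point from camera to tool coordinates, whose origin is the TCP and whose axes are the flange's). Camera axes: x right, y up, looking along -z (the intrinsics and any distortion apply to the point x, -y, -z); pixel columns grow to the right and rows downward; lengths in m; the calibration is good to about 2 mm. A picture is of the moment at which its call begins: read the wrist's pose just before it. There is no depth.
- order.finish_job(): hands the job in; it is judged then, once.
The state is a dict: "t": time; "q": joint angles; "dq": joint speeds; "effort": joint torques, N m; "tool_pos": TCP position; "tool_rot": TCP orientation; "contact_force": force on the tool from outside, world axes, zero at the start; "wrist_torque": the same for the moment, N m; "opening": finger opening in m; "grip_force": force on a finger pad.
Only numpy, scipy, OpenCV 4.12 (cv2) and the standard library are available. Lean on these libraries where they do the work, as an engineer would, in place of code of your own. Each camera call takes 0.05 s, during which the arm holds its last target. There are 200 camera calls.

### The job

The upper box in the steel slide-box carrier has slid partly out, and it is full of glass slides: push it gently, with no more than a light fingertip force, until it is fully home against the back of its bay. Then lock it in for carrying: put the loose retaining bar through both upper eyes in front of the box, up to its handle, from whichever side you like, and let go. Leave the marker, timer, tape roll and sample cup where they are.

Things in the scene. Friction and masses are not known exactly. Their poses are not given: they have to be found in the camera images.
- carrier: Fixed bare-steel carrier with two bays, one above the other, open to -x: 109 deep (x), 112 wide (y), 92 high, a folded wire bail on top up to 100. Origin: centre of its underside; x to its back, y to its left. Bays 106 wide inside; side panels begin at x = -46, roof at -34, floors at -54. The lower bay already holds a box and a bar (fixed, handle on the right, z 16 to 26, out to y = -114).
- bay_home (a point): Point on the upper bay's floor (z = 50 in the carrier's frame, roof at z = 89), on the carrier's vertical axis. The slide box's origin comes here when its back just touches the rubber buffers at the end of the bay. They yield at about 1.5 N a mm, at most 5 mm, and push the box back by that much. Axes as the carrier's.
- eye_left (a point): Centre of the upper left eye, at x = -60, y = 56, z = 66 in the carrier's frame: a round hole 14 across, 6 long, axis along the carrier's y, in an ear that stands forward of the side panel (x = -47 to -74, y = 53 to 59, z = 53 to 79). The lower bay has such ears too (z = 10 to 36).
- eye_right (a point): Centre of the upper right eye, like the left one but at y = -56 (ear from y = -53 to -59). The bar must pass through both.
- slide_box_top: Flat teal box of glass slides, 86 deep (x), 98 wide, 33 high, 0.25 to 0.5 kg, loose in the upper bay, 20 to 42 mm out and slightly askew. Origin: centre of underside; x into the bay. Flat front at x = -44; a brass catch at its middle is 4 prouder: push on both sides of it (fingers 40 apart). Blocks the bar if over 10 mm out. Slides at 1 to 3 N. Never press it over 15 N or move it over 0.2 m/s.
- bar: Loose bar of bare steel, 190 long, 0.11 kg, lying flat on the worktop right or left of the carrier. Origin: middle of its underside; x along it from handle to tip; its axis is 5 above the underside. Shank 10 round, 140 long (x = -45 to 95), last 12 tapered. Handle: flat open rectangular loop 50 long (x = -95 to -45), 32 wide (y), 10 thick, too wide for the eyes.
- bar_tip (a point): Tip of the bar, on its axis (x = 95 of the bar's frame).
- bar_neck (a point): Where the handle meets the shank, on the axis (x = -45). It comes up to the outer face of an ear (59 from the carrier's middle plane) when the bar is fully in.
- bar_handle (a point): Middle of the handle loop, on the axis (x = -70): a place to grip it, from above, across its 32 mm width.
- marker: Black marker, 138 long, lying beside the carrier on the side where the bar is not. Bystander.
- bench_timer: White bench timer, 60 x 64 x 17, behind the work on the right. Bystander.
- masking_tape: Roll of masking tape, 96 across, 25 high, lying flat at the left. Bystander.
- sample_cup_2: Sample cup with screw cap, 58 across, 62 high, standing left of the carrier. Bystander.

How it is judged:
On the way:
1. the upper box is fully home in its bay (within 4 mm of the buffers) (x of slide_box_top in the frame of carrier above -0.004 m), for 0.2 s.
At the end, for the whole second after the job is handed in: The upper box is home (within 5 mm of the buffers) and flat on its floor; the bar lies at rest through both upper eyes, from either side, its handle within 14 mm of the ear it entered by and its tip at least 8 mm beyond the far ear (x of slide_box_top in the frame of carrier above -0.005 m and z of slide_box_top in the frame of carrier between 0.046 and 0.054 m and angle between the x axis of bar and the y axis of carrier, either way round below 0.08 rad and x of bar_tip in the frame of carrier between -0.067 and -0.053 m and z of bar_tip in the frame of carrier between 0.059 and 0.073 m and ((y of bar_tip in the frame of carrier above 0.067 m and y of bar_neck in the frame of carrier below -0.055 m) or (y of bar_tip in the frame of carrier below -0.067 m and y of bar_neck in the frame of carrier above 0.055 m)) and linear speed of each of bar, slide_box_top below 0.02 m/s); the robot touches nothing.
It fails at once if the slide box is pressed with more than 15 N by the robot or by the bar (contact force between any of the fingers, the arm, bar and slide_box_top above 15 N).
It fails at once if the slide box is moved faster than 0.2 m/s (linear speed of slide_box_top above 0.2 m/s).
It fails at once if a bystander is moved by more than 30 mm (distance of any of marker, bench_timer, masking_tape, sample_cup_2 from where it was at the start of the episode above 0.03 m).
It also fails if it takes over 61 s, if anything falls off the work surface, if the arm or the gripper's body presses on something with over 40 N, if the wrist force passes 120 N, or if a joint passes its speed limit or range.

## Working session

There is one attempt and no reset: what is moved stays moved. The work goes in short steps, Python scripts to look and compute and a tool call to move; the robot and the scene stay as the last step left them, time stands still between calls to the robot, and variables do not carry over. Pictures are saved under pics/ and viewed, at most 10 in all, crops included, and the job is handed in when it is done.

Besides the shell and the picture viewer there is one more tool, called after ">>>" as name(argument=value, ...), one argument or row to a line, values as JSON. arm_command: Moves the arm, as the interface text tells. Its arguments: {"type":"object","properties":{"increments":{"type":"array","items":{"type":"object","properties":{"slide":{"type":"array","items":{"type":"number"}},"spin":{"type":"number"},"gripper":{"type":"number"}}}},"newtons":{"type":"number"}},"required":["increments"]}

```bash
mkdir -p pics; ls; cat > h.py <<'E'
import numpy as np, cv2, pickle
from scipy.spatial.transform import Rotation as R
from station import status, imaging, order
def grab(n):
    s=status.get_obs(); im=imaging.get_image(n)
    f=240/np.tan(np.radians(im['vfov'])/2)
    if 'view' in im: c2w=np.linalg.inv(im['view'])
    else:
        T=np.eye(4);T[:3,:3]=R.from_rotvec(s['tool_rot']).as_matrix();T[:3,3]=s['tool_pos'];c2w=T@im['mount']
    return dict(im=im['frame'],f=f,cx=im['cx'],cy=im['cy'],c2w=c2w,keys={k:v for k,v in im.items() if k!='frame'})
def ray(c,u,v):
    d=c['c2w'][:3,:3]@np.array([(u-c['cx'])/c['f'],-(v-c['cy'])/c['f'],-1.]);return c['c2w'][:3,3],d/np.linalg.norm(d)
def onz(c,u,v,z):
    o,d=ray(c,u,v);return o+d*(z-o[2])/d[2]
def proj(c,p):
    q=np.linalg.inv(c['c2w'])@np.append(p,1);return c['cx']-c['f']*q[0]/q[2],c['cy']+c['f']*q[1]/q[2]
def tri(c1,p1,c2,p2):
    A=np.zeros((3,3));b=np.zeros(3)
    L=[ray(c1,*p1),ray(c2,*p2)]
    for o,d in L:
        M=np.eye(3)-np.outer(d,d);A+=M;b+=M@o
    p=np.linalg.solve(A,b);return p,[np.linalg.norm((np.eye(3)-np.outer(d,d))@(p-o)) for o,d in L]
def save(n,c): cv2.imwrite('pics/'+n,c['im'][:,:,::-1]); pickle.dump(c,open('pics/'+n+'.pkl','wb'))
def load(n): return pickle.load(open('pics/'+n+'.pkl','rb'))
E
python3 - <<'E'
from h import *
s=status.get_obs();print({k:np.round(v,3) for k,v in s.items()})
for n in('top','side'):
    c=grab(n);save(n+'0.png',c);print(n,c['keys'])
c=grab('wrist');print(c['keys'])
E
```

```text
pics
{'t': np.float64(0.0), 'q': array([-1.367,  0.053,  1.614, -0.   ,  1.476, -0.119]), 'dq': array([ 0.001, -0.   , -0.001,  0.001, -0.001,  0.   ]), 'effort': array([-1.0000e-03, -3.9368e+01, -3.7018e+01, -0.0000e+00,  7.0000e-03,
        0.0000e+00]), 'tool_pos': array([ 0.198, -0.592,  0.303]), 'tool_rot': array([-3.099, -0.505,  0.   ]), 'contact_force': array([-0.083,  0.244,  0.258]), 'wrist_torque': array([ 0.02 , -0.031,  0.039]), 'grip_force': np.float64(0.0), 'opening': np.float64(0.085)}
top {'vfov': 44.21656085854096, 'cx': 320.99007829421896, 'cy': 236.588503652083, 'view': array([[-0.01335936, -0.99980703, -0.01440246,  0.01069111],
       [ 0.99764412, -0.01429698,  0.06709546, -0.50169955],
       [-0.06728842, -0.01347218,  0.99764261, -1.41099931],
       [ 0.        ,  0.        ,  0.        ,  1.        ]])}
side {'vfov': 48.487901406837175, 'cx': 327.8882728322674, 'cy': 242.26129555880797, 'view': array([[ 0.82426405, -0.56588044, -0.01918621, -0.41275029],
       [ 0.35704609,  0.49317878,  0.79327976, -0.24939374],
       [-0.43943927, -0.66072235,  0.60855494, -1.33303902],
       [ 0.        ,  0.        ,  0.        ,  1.        ]])}
{'vfov': 64.24428579745425, 'cx': 315.4309117665634, 'cy': 240.38272653138372, 'mount': array([[-7.74756041e-04,  9.52585319e-01,  3.04270619e-01,
         7.71993312e-02],
       [ 9.99999598e-01,  8.75346518e-04, -1.94190660e-04,
        -7.68767530e-05],
       [-4.51325399e-04,  3.04270346e-01, -9.52585614e-01,
        -6.82199203e-02],
       [ 0.00000000e+00,  0.00000000e+00,  0.00000000e+00,
         1.00000000e+00]])}
```

View pics/top0.png

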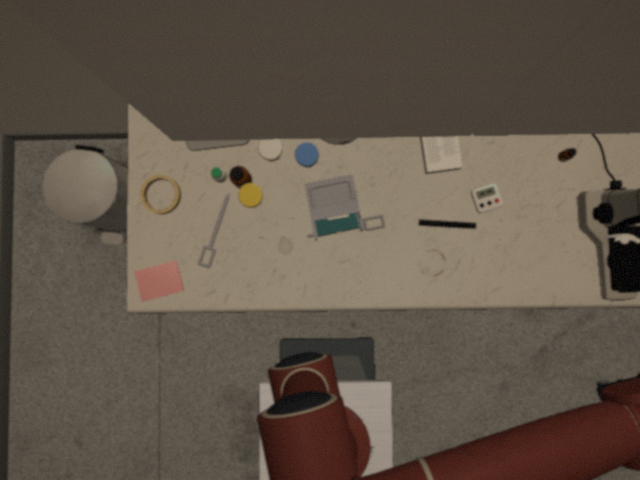

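View pics/side0.png

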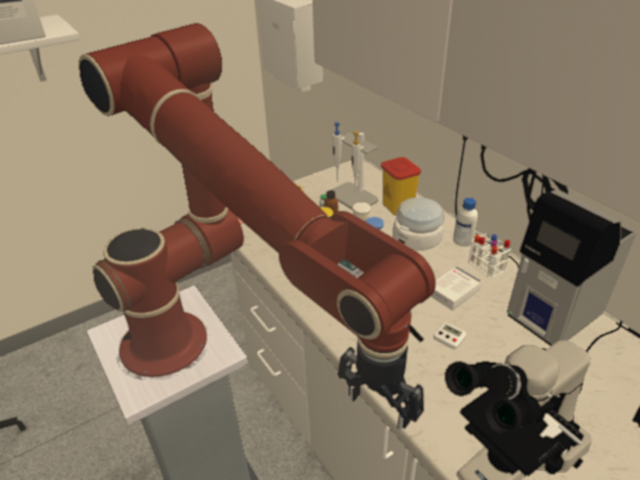

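The top view shows the carrier at about (333,207), with the teal box front sticking out at (337,226). The bar lies to the left, tip (226,196) and handle (206,257). The marker is at (447,224), the timer at (487,197) and the tape at (160,194). The yellow-lidded cup is at (250,195). The side view shows the arm hiding the work. I'll work out coarse positions and then move the wrist camera over.

```bash
python3 - <<'E'
from h import *
c=load('top0.png')
for n,p,z in [('tip',(226,196),.005),('hand',(206,257),.005),('cup',(250,195),.06),('carr front mid',(337,233),.08),('roofBL',(306,183),.09),('roofBR',(353,177),.09),('earL',(316,238),.08),('earR',(361,231),.08),('lowhandle R',(382,223),.02),('marker',(447,224),.01)]:
    print(n,onz(c,*p,z).round(3))
s=status.get_obs();print(R.from_rotvec(s['tool_rot']).as_matrix().round(3))
E
```

```text
tip [0.606 0.236 0.005]
hand [0.457 0.285 0.005]
cup [0.6   0.169 0.06 ]
carr front mid [ 0.505 -0.034  0.08 ]
roofBL [0.621 0.036 0.09 ]
roofBR [ 0.634 -0.073  0.09 ]
earL [0.494 0.014 0.08 ]
earR [ 0.509 -0.09   0.08 ]
lowhandle R [ 0.532 -0.144  0.02 ]
marker [ 0.528 -0.302  0.01 ]
[[ 0.948  0.317 -0.   ]
 [ 0.317 -0.948  0.002]
 [ 0.    -0.002 -1.   ]]
```

>>> arm_command(
  increments=[
    {"slide": [0.417,-0.454,0],"spin": -57,"gripper": -0.06},
    {"slide": [0.417,-0.454,0],"spin": -57,"gripper": -0.06},
    {"slide": [0.417,-0.454,0],"spin": -57,"gripper": -0.06},
    {"slide": [0.417,-0.454,0],"spin": -57,"gripper": -0.06},
    {"slide": [0.417,-0.454,0],"spin": -57,"gripper": -0.06},
    {"slide": [0.417,-0.454,0],"spin": -57,"gripper": -0.06},
    {"slide": [0.417,-0.454,0],"spin": -57,"gripper": -0.06},
    {"slide": [0.417,-0.454,0],"spin": -57,"gripper": -0.06},
  ],
  newtons=40,
)

```text
t: 0.82
tool_pos: [0.3344, -0.2864, 0.3036]
tool_rot: [-2.479, -1.93, -0.0]
contact_force: [1.0, -0.1, -0.1]
opening: 0.0401
grip_force: 0.0
```

```bash
cat >> h.py <<'E'
def to(x,y,z,yaw):
    s=status.get_obs();M=R.from_rotvec(s['tool_rot']).as_matrix()
    y0=np.degrees(np.arctan2(M[1,0],M[0,0]));d=np.array([x,y,z])-s['tool_pos']
    print('t',round(float(s['t']),2),'pos',np.round(s['tool_pos'],4),'yaw',y0.round(2),'slide',(M.T@d).round(4),'spin',round(float(-((yaw-y0+180)%360-180)),2),'F',np.round(s['contact_force'],2),'op',np.round(s['opening'],4),'grip',np.round(s['grip_force'],1),'q6',np.round(s['q'][5],2))
E
python3 -c "
from h import *
to(.45,-.03,.3,188)"
```

```text
t 0.82 pos [ 0.3344 -0.2864  0.3036] yaw 75.8 slide [0.2769 0.0492 0.0036] spin -112.2 F [ 1.03 -0.1  -0.07] op 0.0401 grip 0.0 q6 -0.63
```

>>> arm_command(
  increments=[
    {"slide": [0.277,0.049,0],"spin": -57,"gripper": -0.06},
    {"slide": [0.277,0.049,0],"spin": -57,"gripper": -0.06},
    {"slide": [0.277,0.049,0],"spin": -57,"gripper": -0.06},
    {"slide": [0.277,0.049,0],"spin": -57,"gripper": -0.06},
    {"slide": [0.277,0.049,0],"spin": -57,"gripper": -0.06},
    {"slide": [0.277,0.049,0],"spin": -57,"gripper": -0.06},
    {"slide": [0.277,0.049,0],"spin": -57,"gripper": -0.06},
    {"slide": [0.277,0.049,0],"spin": -57,"gripper": -0.06},
  ],
)

```text
t: 1.48
tool_pos: [0.452, -0.028, 0.3036]
tool_rot: [-1.247, -2.883, -0.003]
contact_force: [-0.2, -0.8, -0.3]
opening: 0.0401
grip_force: 0.0
```

>>> arm_command(
  increments=[
    {"slide": [0,0,0],"spin": -54,"gripper": -0.06},
    {"slide": [0,0,0],"spin": -54,"gripper": -0.06},
    {"slide": [0,0,0],"spin": -54,"gripper": -0.06},
    {"slide": [0,0,0],"spin": -54,"gripper": -0.06},
    {"slide": [0,0,0],"spin": -54,"gripper": -0.06},
    {"slide": [0,0,0],"spin": -54,"gripper": -0.06},
    {"slide": [0,0,0],"spin": -54,"gripper": -0.06},
    {"slide": [0,0,0],"spin": -54,"gripper": -0.06},
  ],
)

```text
t: 2.15
tool_pos: [0.4509, -0.0324, 0.3035]
tool_rot: [0.186, -3.136, -0.0]
contact_force: [0.7, 0.5, 0.1]
opening: 0.0402
grip_force: 0.0
```

```bash
python3 -c "
from h import *
to(.45,-.03,.3,188)
c=grab('wrist');save('w1.png',c)
c=grab('side');save('s1.png',c)
c=grab('top');save('t1.png',c)
"
```

```text
t 2.15 pos [ 0.4509 -0.0324  0.3035] yaw -173.2 slide [0.0006 0.0025 0.0035] spin -1.2 F [0.68 0.47 0.14] op 0.0402 grip 0.0 q6 -1.93
```

View pics/w1.png

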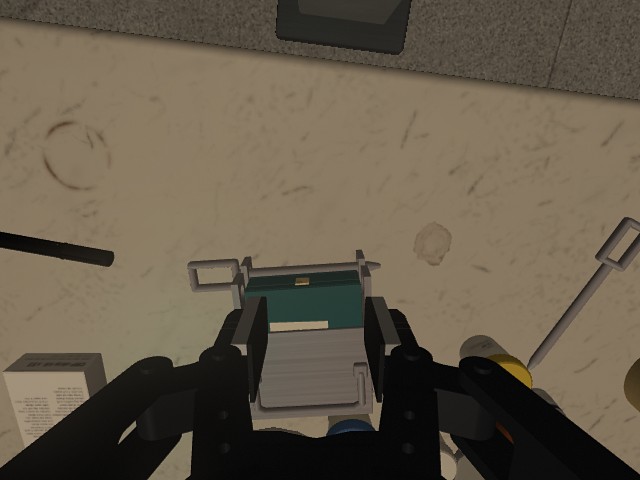

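```bash
python3 -c "
from h import *
c=load('w1.png');a=c['im'][240:340,225:385,::-1]
b=np.clip(a.astype(float)*1.5,0,255).astype(np.uint8)
cv2.imwrite('pics/w1c.png',cv2.resize(b,None,fx=5,fy=5,interpolation=cv2.INTER_CUBIC))
"
```

```text
(no output)
```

View pics/w1c.png

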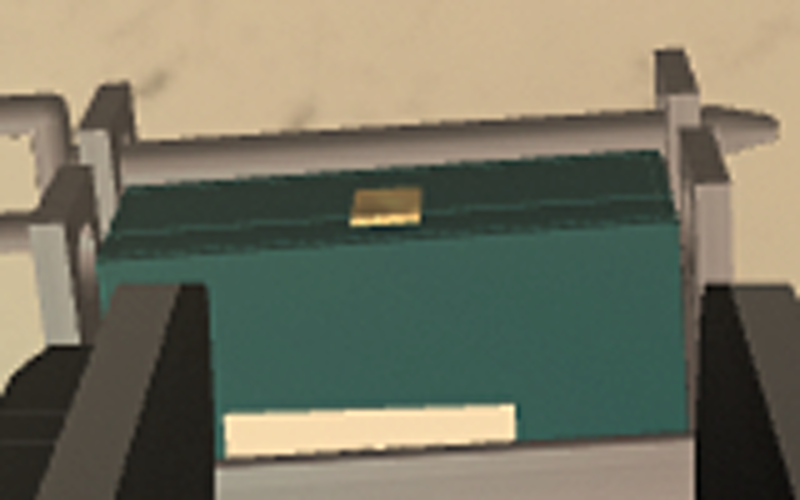

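The crop (5x, offset 225,240) shows several edges:
- **Upper ears:** the front top edges are at (33..65,224) for the right ear and (695..730,182) for the left.
- **Box:** the top front edge runs from (100,262) to (680,222).
- **Catch:** it spans 350–422 in columns.

```bash
python3 - <<'E'
from h import *
c=load('w1.png')
P=lambda u,v,z: onz(c,225+u/5,240+v/5,z)
ro,ri=P(33,222,.079),P(67,226,.079); li,lo=P(693,182,.079),P(730,182,.079)
print(ro,ri,li,lo,'outer',np.linalg.norm(ro-lo)*1e3,'inner',np.linalg.norm(ri-li)*1e3)
d=(lo-ro)[:2];e=(li-ri)[:2]
print('yaw',np.degrees(np.arctan2(-d[0],d[1])),np.degrees(np.arctan2(-e[0],e[1])))
yaw=np.arctan2(-d[0],d[1]);ex=np.array([np.cos(yaw),np.sin(yaw)]);ey=np.array([-ex[1],ex[0]])
m=(ro+ri+li+lo)[:2]/4; C=m+.074*ex;print('carrier',C,np.degrees(yaw))
f=lambda p:((p[:2]-C)@ex*1e3).round(1).item().__str__()+','+((p[:2]-C)@ey*1e3).round(1).item().__str__()
for n,q in dict(rear_r_in=(78,345,.079),low_ro=(80,128,.036),low_ri=(113,130,.036),low_lo=(697,95,.036),low_li=(665,95,.036),roofL=(690,436,.089),roofR=(217,462,.089),boxR=(100,262,.083),boxL=(680,222,.083),boxRb=(130,188,.05),boxLb=(658,152,.05),catR=(350,222,.08),catL=(422,224,.08),lowtip=(778,127,.021)).items():print(n,f(P(*q)))
# bar in wrist
for uv in ((532,365),(612,260)):print(onz(c,*uv,.005))
E
```

```text
[ 0.51215977 -0.09580756  0.079     ] [ 0.51221999 -0.09012849  0.079     ] [0.49204073 0.01249797 0.079     ] [0.49131851 0.01859003 0.079     ] outer 116.28055853806408 inner 104.5915587799966
yaw 10.325062551169875 11.124058763477764
carrier [ 0.57473645 -0.0254488 ] 10.325062551169875
rear_r_in -51.0,-53.3
low_ro -74.1,-58.2
low_ri -73.3,-52.0
low_lo -73.5,58.0
low_li -73.9,52.0
roofL -32.9,49.5
roofR -32.9,-30.1
boxR -68.0,-46.8
boxL -69.3,49.4
boxRb -67.2,-47.2
boxLb -68.2,49.1
catR -71.3,-5.1
catL -70.2,6.8
lowtip -60.1,75.5
[0.60648379 0.2310156  0.005     ]
[0.47428316 0.27596646 0.005     ]
```

```bash
cat >> h.py <<'E'
CA=np.array([.5747,-.0255]);YA=np.radians(10.5);EX=np.array([np.cos(YA),np.sin(YA)]);EY=np.array([-EX[1],EX[0]])
def toc(x,y,z,yaw):
    p=CA+x*EX+y*EY; to(p[0],p[1],z,yaw+10.5)
    s=status.get_obs();d=s['tool_pos'][:2]-CA;f=s['contact_force'][:2];print('in carrier mm',(1e3*d@EX).round(1),(1e3*d@EY).round(1),'z',(1e3*s['tool_pos'][2]).round(1),'Fx,Fy',(f@EX).round(2),(f@EY).round(2),'v',np.abs(s['dq']).max().round(3))
E
python3 -c "
from h import *
toc(-.11,.001,.131,180)"
```

```text
t 2.3 pos [ 0.4509 -0.0324  0.3036] yaw -173.61 slide [-0.0141 -0.0138  0.1726] spin -4.11 F [0.04 0.45 0.02] op 0.0403 grip 0.0 q6 -1.92
in carrier mm -123.0 15.7 z 303.6 Fx,Fy 0.12 0.44 v 0.007
```

>>> arm_command(
  increments=[
    {"slide": [-0.014,-0.014,0.173],"spin": -4.1,"gripper": -0.06},
    {"slide": [-0.014,-0.014,0.173],"spin": -4.1,"gripper": -0.06},
    {"slide": [-0.014,-0.014,0.173],"spin": -4.1,"gripper": -0.06},
    {"slide": [-0.014,-0.014,0.173],"spin": -4.1,"gripper": -0.06},
    {"slide": [-0.014,-0.014,0.173],"spin": -4.1,"gripper": -0.06},
    {"slide": [-0.014,-0.014,0.173],"spin": -4.1,"gripper": -0.06},
    {"slide": [-0.014,-0.014,0.173],"spin": -4.1,"gripper": -0.06},
  ],
)

```text
t: 2.88
tool_pos: [0.4671, -0.0449, 0.1321]
tool_rot: [-0.289, 3.128, -0.0]
contact_force: [0.1, -0.0, 0.9]
opening: 0.04
grip_force: 0.0
```

```bash
python3 -c "
from h import *
toc(-.083,.001,.131,180)"
```

```text
t 2.88 pos [ 0.4671 -0.0449  0.1321] yaw -169.45 slide [-0.0263  0.0005  0.0011] spin 0.05 F [ 0.05 -0.    0.86] op 0.04 grip 0.0 q6 -2.01
in carrier mm -109.3 0.5 z 132.1 Fx,Fy 0.05 -0.01 v 0.04
```

>>> arm_command(
  increments=[
    {"slide": [-0.006,0,0.001],"spin": 0,"gripper": -0.06},
    {"slide": [-0.011,0,0.001],"spin": 0,"gripper": -0.06},
    {"slide": [-0.015,0,0.001],"spin": 0,"gripper": -0.06},
    {"slide": [-0.019,0,0.001],"spin": 0,"gripper": -0.06},
    {"slide": [-0.023,0,0.001],"spin": 0,"gripper": -0.06},
    {"slide": [-0.027,0,0.001],"spin": 0,"gripper": -0.06},
    {"slide": [-0.031,0,0.001],"spin": 0,"gripper": -0.06},
    {"slide": [-0.034,0,0.001],"spin": 0,"gripper": -0.06},
  ],
)

```text
t: 3.55
tool_pos: [0.5, -0.0384, 0.1298]
tool_rot: [0.29, -3.127, -0.0]
contact_force: [-2.8, -0.8, 2.4]
opening: 0.0404
grip_force: 1.3
```

```bash
python3 -c "
from h import *
toc(-.055,.001,.131,180)"
```

```text
t 3.55 pos [ 0.5    -0.0384  0.1298] yaw -169.39 slide [-0.0208  0.0001 -0.0012] spin 0.11 F [-2.78 -0.82  2.41] op 0.0404 grip 1.3 q6 -1.98
in carrier mm -75.8 0.9 z 129.8 Fx,Fy -2.88 -0.3 v 0.084
```

>>> arm_command(
  increments=[
    {"slide": [-0.003,0,0],"spin": 0,"gripper": -0.06},
    {"slide": [-0.006,0,0],"spin": 0,"gripper": -0.06},
    {"slide": [-0.009,0,0],"spin": 0,"gripper": -0.06},
    {"slide": [-0.012,0,0],"spin": 0,"gripper": -0.06},
  ],
)

```text
t: 3.88
tool_pos: [0.5119, -0.0363, 0.1297]
tool_rot: [0.29, -3.128, -0.0]
contact_force: [-2.0, -0.3, 0.3]
opening: 0.04
grip_force: 1.0
```

```bash
python3 -c "
from h import *
toc(-.055,.001,.131,180);save('w2.png',grab('wrist'))"
```

```text
t 3.88 pos [ 0.5119 -0.0363  0.1297] yaw -169.41 slide [-0.0088  0.0001 -0.0013] spin 0.09 F [-2.05 -0.32  0.32] op 0.04 grip 1.0 q6 -1.97
in carrier mm -63.8 0.9 z 129.7 Fx,Fy -2.07 0.06 v 0.085
```

View pics/w2.png

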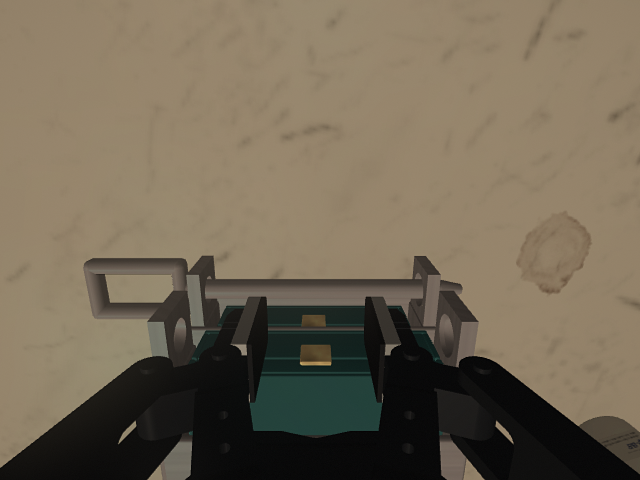

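The wrist view shows the fingers straddling the catch (315,355), with the box centred between the ears at (170,330) and (455,330). I'll keep pushing in smaller steps.

>>> arm_command(
  increments=[
    {"slide": [-0.002,0,0],"spin": 0,"gripper": -0.06},
    {"slide": [-0.004,0,0],"spin": 0,"gripper": -0.06},
    {"slide": [-0.006,0,0],"spin": 0,"gripper": -0.06},
    {"slide": [-0.007,0,0],"spin": 0,"gripper": -0.06},
  ],
)

```text
t: 4.27
tool_pos: [0.5188, -0.035, 0.1298]
tool_rot: [-0.29, 3.128, 0.0]
contact_force: [-2.2, -1.1, 1.1]
opening: 0.0403
grip_force: 0.9
```

```bash
python3 -c "
from h import *
toc(-.055,.001,.131,180)"
```

```text
t 4.27 pos [ 0.5188 -0.035   0.1298] yaw -169.4 slide [-0.0017  0.0002 -0.0012] spin 0.1 F [-2.19 -1.07  1.11] op 0.0403 grip 0.9 q6 -1.97
in carrier mm -56.7 0.8 z 129.8 Fx,Fy -2.35 -0.66 v 0.027
```

>>> arm_command(
  increments=[
    {"slide": [-0.001,0,0],"spin": 0,"gripper": -0.06},
    {"slide": [-0.002,0,0],"spin": 0,"gripper": -0.06},
    {"slide": [-0.002,0,0],"spin": 0,"gripper": -0.06},
  ],
)

```text
t: 4.52
tool_pos: [0.5208, -0.0346, 0.1299]
tool_rot: [-0.29, 3.128, 0.0]
contact_force: [-1.2, 0.6, 1.1]
opening: 0.0405
grip_force: 0.3
```

>>> arm_command(
  increments=[
    {"slide": [-0.0005,0,0],"spin": 0,"gripper": -0.06},
    {"slide": [-0.001,0,0],"spin": 0,"gripper": -0.06},
  ],
)

```text
t: 4.68
tool_pos: [0.5215, -0.0345, 0.1298]
tool_rot: [0.29, -3.128, -0.0]
contact_force: [-1.2, 0.0, 0.3]
opening: 0.0404
grip_force: 0.8
```

```bash
python3 -c "
from h import *
toc(-.055,.001,.131,180)"
```

```text
t 4.68 pos [ 0.5215 -0.0345  0.1298] yaw -169.41 slide [ 0.0011  0.0002 -0.0012] spin 0.09 F [-1.25  0.04  0.26] op 0.0404 grip 0.8 q6 -1.96
in carrier mm -53.9 0.8 z 129.8 Fx,Fy -1.22 0.27 v 0.016
```

>>> arm_command(
  increments=[
    {"slide": [-0.001,0,0],"spin": 0,"gripper": -0.06},
    {"slide": [-0.002,0,0],"spin": 0,"gripper": -0.06},
  ],
)

```text
t: 4.85
tool_pos: [0.523, -0.0342, 0.1299]
tool_rot: [0.29, -3.126, 0.0]
contact_force: [-6.3, -1.3, 2.9]
opening: 0.0402
grip_force: 3.3
```

>>> arm_command(
  increments=[
    {"slide": [-0.001,0,0],"spin": 0,"gripper": -0.06},
    {"slide": [-0.001,0,0],"spin": 0,"gripper": -0.06},
  ],
)

```text
t: 5.02
tool_pos: [0.5237, -0.0341, 0.1299]
tool_rot: [0.29, -3.125, 0.0]
contact_force: [-7.3, -1.9, 3.7]
opening: 0.0401
grip_force: 3.5
```

```bash
python3 -c "
from h import *
toc(-.055,.001,.131,180)"
```

```text
t 5.02 pos [ 0.5237 -0.0341  0.1299] yaw -169.39 slide [ 0.0033  0.0001 -0.0011] spin 0.11 F [-7.3  -1.86  3.7 ] op 0.0401 grip 3.5 q6 -1.96
in carrier mm -51.7 0.9 z 129.9 Fx,Fy -7.52 -0.5 v 0.004
```

>>> arm_command(
  increments=[
    {"slide": [0.002,0,0],"spin": 0,"gripper": -0.06},
    {"slide": [0.005,0,0],"spin": 0,"gripper": -0.06},
    {"slide": [0.01,0,0],"spin": 0,"gripper": -0.06},
    {"slide": [0.04,0,0],"spin": 0,"gripper": -0.06},
    {"slide": [0.06,0,0],"spin": 0,"gripper": -0.06},
    {"slide": [0.06,0,-0.04],"spin": 0,"gripper": -0.06},
    {"slide": [0.06,0,-0.08],"spin": 0,"gripper": -0.06},
    {"slide": [0.06,0,-0.08],"spin": 0,"gripper": -0.06},
  ],
)

```text
t: 5.68
tool_pos: [0.4688, -0.0459, 0.2181]
tool_rot: [-0.288, 3.114, -0.008]
contact_force: [1.5, -0.8, 1.4]
opening: 0.0402
grip_force: 0.0
```

```bash
python3 -c "
from h import *
toc(-.115,.001,.21,180);c=grab('wrist');save('w3.png',c)
a=c['im'][200:400,160:480,::-1];cv2.imwrite('pics/w3c.png',cv2.resize(np.clip(a*1.5,0,255).astype(np.uint8),None,fx=2.5,fy=2.5,interpolation=cv2.INTER_CUBIC))"
```

```text
t 5.68 pos [ 0.4688 -0.0459  0.2181] yaw -169.42 slide [0.0072 0.0019 0.008 ] spin 0.08 F [ 1.5  -0.82  1.44] op 0.0402 grip 0.0 q6 -2.01
in carrier mm -107.9 -0.8 z 218.1 Fx,Fy 1.32 -1.07 v 0.086
```

View pics/w3c.png

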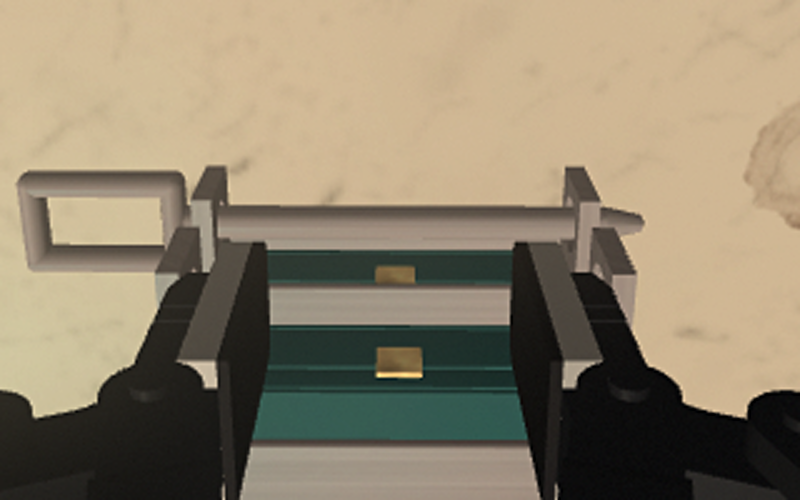

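```bash
python3 - <<'E'
from h import *
c=load('w3.png');P=lambda u,v,z: onz(c,160+u/2.5,200+v/2.5,z)
f=lambda p:(1e3*np.array([(p[:2]-CA)@EX,(p[:2]-CA)@EY])).round(1)
for n,q in dict(boxtopR=(270,390,.083),boxtopL=(515,390,.083),boxbotR=(270,325,.05),boxbotL=(515,325,.05),roofR=(250,441,.089),roofL=(530,441,.089),earLo=(636,273,.079),earLi=(595,273,.079),earRo=(156,277,.079),lowtip=(644,220,.021),lowneckbaraxis=(190,222,.021)).items():print(n,f(P(*q)))
to(.47,.278,.25,161.5)
E
```

```text
boxtopR [-44.  -31.2]
boxtopL [-44.3  29.6]
boxbotR [-42.  -35.4]
boxbotL [-42.4  33.6]
roofR [-33.5 -35.8]
roofL [-33.8  33. ]
earLo [-74.8  58. ]
earLi [-74.7  48.1]
earRo [-73.2 -58.3]
lowtip [-61.1  75.4]
lowneckbaraxis [-59.9 -62.7]
t 5.73 pos [ 0.4681 -0.0457  0.2154] yaw -169.41 slide [-0.0617  0.3177 -0.0354] spin 29.09 F [ 1.43  0.87 -0.21] op 0.0402 grip 0.0 q6 -2.01
```

>>> arm_command(
  increments=[
    {"slide": [-0.062,0.318,-0.035],"spin": 29.1,"gripper": 0.4},
    {"slide": [-0.062,0.318,-0.035],"spin": 29.1,"gripper": 0.4},
    {"slide": [-0.062,0.318,-0.035],"spin": 29.1,"gripper": 0.4},
    {"slide": [-0.062,0.318,-0.035],"spin": 29.1,"gripper": 0.4},
    {"slide": [-0.062,0.318,-0.035],"spin": 29.1,"gripper": 0.4},
    {"slide": [-0.062,0.318,-0.035],"spin": 29.1,"gripper": 0.4},
    {"slide": [-0.062,0.318,-0.035],"spin": 29.1,"gripper": 0.4},
    {"slide": [-0.062,0.318,-0.035],"spin": 29.1,"gripper": 0.4},
  ],
)

```text
t: 6.4
tool_pos: [0.4673, 0.2648, 0.2426]
tool_rot: [-0.505, -3.101, -0.0]
contact_force: [0.9, -0.1, 0.1]
opening: 0.0599
grip_force: 0.0
```

>>> arm_command(
  increments=[
    {"slide": [0,0,0],"spin": 0,"gripper": 0.4},
    {"slide": [0,0,0],"spin": 0,"gripper": 0.4},
  ],
)

```text
t: 6.57
tool_pos: [0.4674, 0.2646, 0.2425]
tool_rot: [-0.499, -3.101, 0.0]
contact_force: [0.0, -0.2, -0.4]
opening: 0.0601
grip_force: 0.0
```

```bash
python3 -c "
from h import *
to(.47,.278,.25,161.5);c=grab('wrist');save('w4.png',c)"
```

```text
t 6.57 pos [0.4674 0.2646 0.2425] yaw 161.73 slide [ 0.0017  0.0135 -0.0075] spin 0.23 F [ 0.03 -0.22 -0.38] op 0.0601 grip 0.0 q6 -0.88
```

View pics/w4.png

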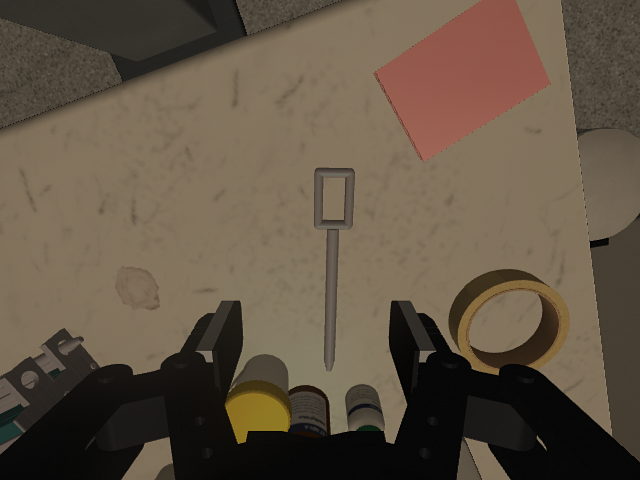

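The wrist view shows the bar with its handle loop spanning (315–354, 168–229), neck at (333,229) and tip at (329,370). The cup and the tape are clear of it.

```bash
python3 - <<'E'
from h import *
c=load('w4.png')
t=onz(c,329.5,370,.005);e=onz(c,335,168.5,.007);n=onz(c,333,229,.007)
a,b=onz(c,315,200,.006),onz(c,354,200,.006)
L=lambda p,q:round(np.linalg.norm(p-q)*1e3,1)
print(t,e,n,'len',L(t,e),L(n,e),'w',L(a,b))
d=(t-e)[:2];yaw=np.arctan2(d[1],d[0]);print('yaw',np.degrees(yaw))
u=d/np.linalg.norm(d);m=(t[:2]+e[:2])/2; print('mid',m,'handle',m-.07*u,'grip -58',m-.058*u, (a+b)/2)
g=m-.060*u
to(g[0],g[1],.064,np.degrees(yaw)+180)
E
```

```text
[0.61129857 0.23033922 0.005     ] [0.43328398 0.29152793 0.007     ] [0.48001731 0.27513095 0.007     ] len 188.2 49.5 w 31.6
yaw -18.96931183088582
mid [0.52229128 0.26093358] handle [0.45609278 0.2836879 ] grip -58 [0.46744109 0.27978716] [0.45739467 0.28358788 0.006     ]
t 6.62 pos [0.4675 0.2633 0.2423] yaw 161.61 slide [0.0072 0.0158 0.1783] spin 0.58 F [-0.48  0.55 -0.23] op 0.0599 grip 0.0 q6 -0.88
```

>>> arm_command(
  increments=[
    {"slide": [0.0055,0.016,0.04],"spin": 0.6,"gripper": 0.4},
    {"slide": [0.0055,0.016,0.08],"spin": 0.6,"gripper": 0.4},
    {"slide": [0.0055,0.016,0.12],"spin": 0.6,"gripper": 0.4},
    {"slide": [0.0055,0.016,0.15],"spin": 0.6,"gripper": 0.4},
    {"slide": [0.0055,0.016,0.16],"spin": 0.6,"gripper": 0.4},
    {"slide": [0.0055,0.016,0.16],"spin": 0.6,"gripper": 0.4},
  ],
)

```text
t: 7.12
tool_pos: [0.4656, 0.2773, 0.0794]
tool_rot: [-0.523, -3.091, 0.007]
contact_force: [0.7, 0.4, 0.4]
opening: 0.0598
grip_force: 0.0
```

```bash
python3 -c "
from h import *
to(.4656,.2804,.076,161)"
```

```text
t 7.12 pos [0.4656 0.2773 0.0794] yaw 160.78 slide [0.001  0.0029 0.0034] spin -0.22 F [0.68 0.36 0.37] op 0.0598 grip 0.0 q6 -0.84
```

>>> arm_command(
  increments=[
    {"slide": [0,0.001,0.002],"spin": 0,"gripper": 0.4},
    {"slide": [0,0.001,0.002],"spin": 0,"gripper": 0.4},
    {"slide": [0,0.001,0.002],"spin": 0,"gripper": 0.4},
  ],
)

```text
t: 7.37
tool_pos: [0.47, 0.2811, 0.0839]
tool_rot: [0.521, 3.094, 0.004]
contact_force: [1.0, 0.9, 0.3]
opening: 0.0596
grip_force: 0.0
```

```bash
python3 -c "
from h import *
to(.4656,.2804,.076,161)"
```

```text
t 7.37 pos [0.47   0.2811 0.0839] yaw 160.87 slide [ 0.004  -0.0021  0.0079] spin -0.13 F [1.02 0.94 0.27] op 0.0596 grip 0.0 q6 -0.83
```

>>> arm_command(
  increments=[
    {"slide": [0,0,0],"spin": 0,"gripper": 0.4},
    {"slide": [0,0,0],"spin": 0,"gripper": 0.4},
    {"slide": [0,0,0],"spin": 0,"gripper": 0.4},
  ],
)

```text
t: 7.62
tool_pos: [0.4687, 0.2809, 0.0822]
tool_rot: [0.521, 3.097, 0.002]
contact_force: [-0.2, -0.9, -0.4]
opening: 0.0601
grip_force: 0.0
```

```bash
python3 -c "
from h import *
to(.4656,.2804,.076,161)"
```

```text
t 7.62 pos [0.4687 0.2809 0.0822] yaw 160.9 slide [ 0.0028 -0.0015  0.0062] spin -0.1 F [-0.24 -0.9  -0.36] op 0.0601 grip 0.0 q6 -0.83
```

>>> arm_command(
  increments=[
    {"slide": [0.001,-0.001,0.004],"spin": 0,"gripper": 0.4},
    {"slide": [0.001,-0.001,0.004],"spin": 0,"gripper": 0.4},
    {"slide": [0.001,-0.001,0.004],"spin": 0,"gripper": 0.4},
    {"slide": [0.001,-0.001,0.004],"spin": 0,"gripper": 0.4},
    {"slide": [0.001,-0.001,0.004],"spin": 0,"gripper": 0.4},
  ],
)

```text
t: 8.03
tool_pos: [0.4668, 0.28, 0.0771]
tool_rot: [-0.521, -3.098, 0.0]
contact_force: [0.2, -0.2, 0.7]
opening: 0.0599
grip_force: 0.0
```

```bash
python3 -c "
from h import *
to(.4656,.2804,.076,161)"
```

```text
t 8.03 pos [0.4668 0.28   0.0771] yaw 160.89 slide [ 0.0013 -0.      0.0011] spin -0.11 F [ 0.17 -0.15  0.66] op 0.0599 grip 0.0 q6 -0.83
```

>>> arm_command(
  increments=[
    {"slide": [0,0,0.002],"spin": 0,"gripper": 0.4},
    {"slide": [0,0,0.002],"spin": 0,"gripper": 0.0},
    {"slide": [0,0,0.002],"spin": 0,"gripper": -0.5},
    {"slide": [0,0,0.002],"spin": 0,"gripper": -0.5},
    {"slide": [0,0,0.002],"spin": 0,"gripper": -0.5},
    {"slide": [0,0,0.002],"spin": 0,"gripper": -0.5},
  ],
  newtons=60,
)

```text
t: 8.53
tool_pos: [0.4671, 0.2801, 0.0754]
tool_rot: [0.521, 3.098, 0.001]
contact_force: [-0.2, 0.1, 1.8]
opening: 0.0299
grip_force: 59.6
```

```bash
python3 -c "
from h import *
to(.4656,.2804,.076,161)"
```

```text
t 8.53 pos [0.4671 0.2801 0.0754] yaw 160.89 slide [ 0.0015 -0.0002 -0.0006] spin -0.11 F [-0.23  0.08  1.77] op 0.0299 grip 59.6 q6 -0.83
```

>>> arm_command(
  increments=[
    {"slide": [0,0,0],"spin": 0,"gripper": 0.0},
    {"slide": [0,0,0.002],"spin": 0,"gripper": 0.0},
    {"slide": [0,0,0.002],"spin": 0,"gripper": 0.0},
    {"slide": [0,0,0.002],"spin": 0,"gripper": 0.0},
  ],
  newtons=60,
)

```text
t: 8.87
tool_pos: [0.4666, 0.2799, 0.0728]
tool_rot: [-0.521, -3.097, 0.001]
contact_force: [-0.1, 0.5, 0.3]
opening: 0.043
grip_force: 0.0
```

>>> arm_command(
  increments=[
    {"slide": [0,0,0],"spin": 0,"gripper": -0.5},
    {"slide": [0,0,0],"spin": 0,"gripper": -0.5},
    {"slide": [0,0,0],"spin": 0,"gripper": -0.5},
    {"slide": [0,0,0],"spin": 0,"gripper": -0.5},
  ],
  newtons=60,
)

```text
t: 9.2
tool_pos: [0.467, 0.2801, 0.0733]
tool_rot: [0.521, 3.098, 0.0]
contact_force: [-0.1, 0.7, 0.6]
opening: 0.0306
grip_force: 60.0
```

```bash
python3 -c "
from h import *
to(.4656,.2804,.076,161)"
```

```text
t 9.2 pos [0.467  0.2801 0.0733] yaw 160.9 slide [ 0.0015 -0.0002 -0.0027] spin -0.1 F [-0.07  0.66  0.63] op 0.0306 grip 60.0 q6 -0.83
```

>>> arm_command(
  increments=[
    {"slide": [0,0,-0.015],"spin": 0,"gripper": -0.5},
    {"slide": [0,0,-0.03],"spin": 0,"gripper": -0.5},
    {"slide": [0,0,-0.055],"spin": 0,"gripper": -0.5},
    {"slide": [0,0,-0.08],"spin": 0,"gripper": -0.5},
    {"slide": [0,0,-0.1],"spin": 0,"gripper": -0.5},
    {"slide": [0,0,-0.1],"spin": 0,"gripper": -0.5},
  ],
)

```text
t: 9.7
tool_pos: [0.4691, 0.281, 0.178]
tool_rot: [0.52, 3.091, 0.007]
contact_force: [0.7, 0.2, 0.2]
opening: 0.0302
grip_force: 59.8
```

```bash
sed -i 's/YA=np.radians(10.5)/YA=np.radians(10.8)/; s/yaw+10.5/yaw+10.8/' h.py; python3 -c "
from h import *
toc(-.060,.238,.17,90)"
```

```text
t 9.7 pos [0.4691 0.281  0.178 ] yaw 160.9 slide [-0.0293 -0.0787  0.0077] spin 60.1 F [0.69 0.17 0.22] op 0.0302 grip 59.8 q6 -0.83
in carrier mm -46.3 320.9 z 178.0 Fx,Fy 0.71 0.04 v 0.05
```

>>> arm_command(
  increments=[
    {"slide": [-0.002,-0.005,0],"spin": 3,"gripper": -0.5},
    {"slide": [-0.004,-0.01,0],"spin": 7,"gripper": -0.5},
    {"slide": [-0.007,-0.017,0],"spin": 12,"gripper": -0.5},
    {"slide": [-0.01,-0.025,0],"spin": 17,"gripper": -0.5},
    {"slide": [-0.013,-0.033,0],"spin": 22,"gripper": -0.5},
    {"slide": [-0.016,-0.042,0],"spin": 27,"gripper": -0.5},
    {"slide": [-0.019,-0.05,0],"spin": 32,"gripper": -0.5},
    {"slide": [-0.022,-0.058,0],"spin": 37,"gripper": -0.5},
  ],
)

```text
t: 10.37
tool_pos: [0.4678, 0.2173, 0.1713]
tool_rot: [-1.483, -2.768, 0.003]
contact_force: [0.6, 0.3, -1.3]
opening: 0.0302
grip_force: 59.8
```

```bash
python3 -c "
from h import *
toc(-.060,.238,.17,90)"
```

```text
t 10.37 pos [0.4678 0.2173 0.1713] yaw 123.64 slide [-0.0187 -0.0085  0.0013] spin 22.84 F [ 0.58  0.32 -1.35] op 0.0302 grip 59.8 q6 -0.3
in carrier mm -59.5 258.5 z 171.3 Fx,Fy 0.63 0.21 v 0.845
```

>>> arm_command(
  increments=[
    {"slide": [-0.005,-0.002,0],"spin": 5,"gripper": -0.5},
    {"slide": [-0.009,-0.004,0],"spin": 10,"gripper": -0.5},
    {"slide": [-0.013,-0.006,0],"spin": 15,"gripper": -0.5},
    {"slide": [-0.017,-0.008,0.001],"spin": 20,"gripper": -0.5},
    {"slide": [-0.019,-0.0085,0.001],"spin": 22.8,"gripper": -0.5},
    {"slide": [-0.019,-0.0085,0.001],"spin": 22.8,"gripper": -0.5},
    {"slide": [-0.019,-0.0085,0.001],"spin": 22.8,"gripper": -0.5},
    {"slide": [-0.019,-0.0085,0.001],"spin": 22.8,"gripper": -0.5},
  ],
)

```text
t: 11.03
tool_pos: [0.4718, 0.1975, 0.1713]
tool_rot: [-1.994, -2.426, 0.002]
contact_force: [0.4, 0.3, -2.0]
opening: 0.0303
grip_force: 59.8
```

```bash
python3 -c "
from h import *
toc(-.060,.235,.1343,90)
save('w5.png',grab('wrist'));save('t5.png',grab('top'));save('s5.png',grab('side'))"
```

```text
t 11.03 pos [0.4718 0.1975 0.1713] yaw 101.16 slide [-0.0033 -0.0007  0.037 ] spin 0.36 F [ 0.39  0.31 -2.02] op 0.0303 grip 59.8 q6 0.06
in carrier mm -59.3 238.3 z 171.3 Fx,Fy 0.44 0.23 v 0.005
```

View pics/w5.png

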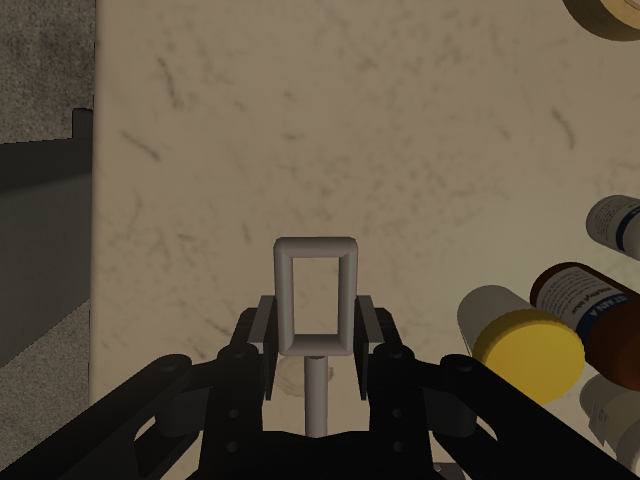

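The wrist view shows the bar held straight, with the handle at (273–357, 237–355). The gripper hides the shank below it. I'll descend to eye height and check the tip in the top and side views.

>>> arm_command(
  increments=[
    {"slide": [0,-0.0007,0.01],"spin": 0.4,"gripper": -0.5},
    {"slide": [0,-0.0007,0.02],"spin": 0.4,"gripper": -0.5},
    {"slide": [0,-0.0007,0.03],"spin": 0.4,"gripper": -0.5},
    {"slide": [0,-0.0007,0.036],"spin": 0.4,"gripper": -0.5},
    {"slide": [0,-0.0007,0.037],"spin": 0.4,"gripper": -0.5},
    {"slide": [0,-0.0007,0.037],"spin": 0.4,"gripper": -0.5},
    {"slide": [0,-0.0007,0.037],"spin": 0.4,"gripper": -0.5},
    {"slide": [0,-0.0007,0.037],"spin": 0.4,"gripper": -0.5},
  ],
)

```text
t: 11.85
tool_pos: [0.472, 0.1975, 0.1357]
tool_rot: [2.004, 2.418, 0.001]
contact_force: [0.5, -0.3, -0.3]
opening: 0.03
grip_force: 59.7
```

```bash
python3 - <<'E'
from h import *
toc(-.060,.235,.1343,90)
T=grab('top');S=grab('side');save('t6.png',T);save('s6.png',S)
w=lambda x,y,z:np.append(CA+x*EX+y*EY,z)
out=[]
for c in(T,S):
    u,v=proj(c,w(-.06,.09,.066));print(u,v,'eyeL',proj(c,w(-.06,.059,.066)),'neck',proj(c,w(-.06,.225,.066)))
    x0,y0=int(u)-50,int(v)-37;a=c['im'][y0:y0+75,x0:x0+100,::-1];print('off',x0,y0)
    out.append(cv2.resize(np.clip(a*1.4,0,255).astype(np.uint8),(400*2//2*1,300),interpolation=cv2.INTER_CUBIC))
cv2.imwrite('pics/c6.png',np.hstack(out))
E
```

```text
t 11.85 pos [0.472  0.1975 0.1357] yaw 100.7 slide [-0.0033 -0.0008  0.0014] spin -0.1 F [ 0.46 -0.26 -0.27] op 0.03 grip 59.7 q6 0.06
in carrier mm -59.1 238.3 z 135.7 Fx,Fy 0.4 -0.34 v 0.006
300.1844469604878 236.71132633375828 eyeL (np.float64(313.19065671786063), np.float64(234.04278105264805)) neck (np.float64(243.54876072891557), np.float64(248.3315366836667))
off 250 199
316.84960514034736 239.99633882035678 eyeL (np.float64(324.39925727138433), np.float64(244.48277545943137)) neck (np.float64(285.87795072688107), np.float64(221.59120402453058))
off 266 202
```

View pics/c6.png

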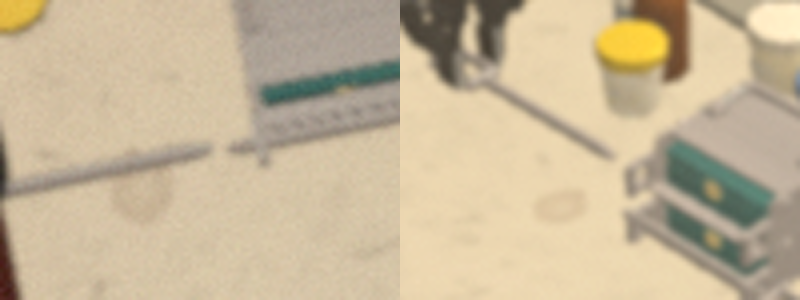

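The top half shows the tip at (212,149), just short of the left ear. The side half shows the tip at (615,157), with the ear eye at about (637,178).

```bash
python3 - <<'E'
from h import *
T=load('t6.png');S=load('s6.png')
cf=lambda p:(1e3*np.array([(p[:2]-CA)@EX,(p[:2]-CA)@EY,p[2]])).round(1)
t=lambda u,v:(250+u/4,199+v/4); s=lambda u,v:(266+(u-400)/4,202+v/4)
p,r=tri(T,t(212,149),S,s(614,157));print('tip',cf(p),r)
# shank direction: two points on shank in each view -> planes
def plane(c,a,b):
    o,d1=ray(c,*a);_,d2=ray(c,*b);return np.cross(d1,d2)/np.linalg.norm(np.cross(d1,d2))
# refine shank line by intensity-free manual ends
d=np.cross(plane(T,t(10,189),t(205,150)),plane(S,s(490,84),s(610,154)));d/=np.linalg.norm(d)
print('dir carrier',d[:2]@EX,d[:2]@EY,d[2])
w=lambda x,y,z:np.append(CA+x*EX+y*EY,z)
for n,q in dict(eyeL=(-.06,.059,.066),earFT=(-.074,.059,.079),earFB=(-.074,.059,.053),boxcatch=(-.048,0,.07),roofL=(-.034,.056,.092)).items():
    a=proj(T,w(*q));b=proj(S,w(*q));print(n,((a[0]-250)*4,(a[1]-199)*4),((b[0]-266)*4+400,(b[1]-202)*4))
E
```

```text
tip [-59.   82.3  64.7] [np.float64(0.0015694879071510713), np.float64(0.0015694879071509558)]
dir carrier -0.00619279967902703 -0.9998526784307898 0.016008456106414413
eyeL (np.float64(252.76262687144254), np.float64(140.1711242105922)) (np.float64(633.5970290855373), np.float64(169.93110183772546))
earFT (np.float64(256.9776009127586), np.float64(162.23723363963495)) (np.float64(619.2216529293473), np.float64(164.23421961339568))
earFB (np.float64(258.1166148162556), np.float64(164.97858948653516)) (np.float64(620.2104356782581), np.float64(192.96036334554117))
boxcatch (np.float64(347.70789745974184), np.float64(99.18527689319353)) (np.float64(704.7984755894709), np.float64(193.05533677491042))
roofL (np.float64(247.58935359060183), np.float64(91.58808405941829)) (np.float64(661.4121106051352), np.float64(126.78055727126912))
```

>>> arm_command(
  increments=[
    {"slide": [-0.004,-0.0008,0.0005],"spin": 0,"gripper": -0.5},
    {"slide": [-0.009,-0.0008,0.0005],"spin": 0,"gripper": -0.5},
    {"slide": [-0.014,-0.0008,0.0005],"spin": 0,"gripper": -0.5},
    {"slide": [-0.018,-0.0008,0.0005],"spin": 0,"gripper": -0.5},
    {"slide": [-0.021,-0.0008,0.0005],"spin": 0,"gripper": -0.5},
    {"slide": [-0.024,-0.0008,0.0005],"spin": 0,"gripper": -0.5},
    {"slide": [-0.027,-0.0008,0.0005],"spin": 0,"gripper": -0.5},
    {"slide": [-0.029,-0.0008,0.0005],"spin": 0,"gripper": -0.5},
  ],
)

```text
t: 12.62
tool_pos: [0.4762, 0.1683, 0.1347]
tool_rot: [2.005, 2.418, -0.0]
contact_force: [-0.0, -0.1, -1.0]
opening: 0.0301
grip_force: 59.7
```

```bash
python3 -c "
from h import *
toc(-.060,.190,.135,90)"
```

```text
t 12.62 pos [0.4762 0.1683 0.1347] yaw 100.68 slide [-0.0188  0.0004 -0.0003] spin -0.12 F [-0.03 -0.12 -1.  ] op 0.0301 grip 59.7 q6 0.01
in carrier mm -60.4 208.8 z 134.7 Fx,Fy -0.05 -0.12 v 0.045
```

>>> arm_command(
  increments=[
    {"slide": [-0.003,0,0],"spin": 0,"gripper": -0.5},
    {"slide": [-0.006,0,0],"spin": 0,"gripper": -0.5},
    {"slide": [-0.009,0,0],"spin": 0,"gripper": -0.5},
    {"slide": [-0.012,0,0],"spin": 0,"gripper": -0.5},
    {"slide": [-0.015,0,0],"spin": 0,"gripper": -0.5},
    {"slide": [-0.018,0,0],"spin": 0,"gripper": -0.5},
  ],
)

```text
t: 13.12
tool_pos: [0.4795, 0.1508, 0.1347]
tool_rot: [-2.005, -2.419, -0.0]
contact_force: [-1.4, 0.8, -0.1]
opening: 0.0301
grip_force: 59.7
```

```bash
python3 -c "
from h import *
toc(-.060,.120,.135,90)"
```

```text
t 13.12 pos [0.4795 0.1508 0.1347] yaw 100.7 slide [-0.071   0.0006 -0.0003] spin -0.1 F [-1.41  0.84 -0.06] op 0.0301 grip 59.7 q6 -0.03
in carrier mm -60.5 191.0 z 134.7 Fx,Fy -1.23 1.09 v 0.072
```

>>> arm_command(
  increments=[
    {"slide": [-0.006,0,0],"spin": 0,"gripper": -0.5},
    {"slide": [-0.014,0,0],"spin": 0,"gripper": -0.5},
    {"slide": [-0.023,0,0],"spin": 0,"gripper": -0.5},
    {"slide": [-0.033,0,0],"spin": 0,"gripper": -0.5},
    {"slide": [-0.043,0,0],"spin": 0,"gripper": -0.5},
    {"slide": [-0.053,0,0],"spin": 0,"gripper": -0.5},
    {"slide": [-0.061,0,0],"spin": 0,"gripper": -0.5},
    {"slide": [-0.067,0,0],"spin": 0,"gripper": -0.5},
  ],
)

```text
t: 13.78
tool_pos: [0.4922, 0.084, 0.1347]
tool_rot: [2.006, 2.418, 0.0]
contact_force: [-0.4, 0.5, -0.8]
opening: 0.0301
grip_force: 59.7
```

>>> arm_command(
  increments=[
    {"slide": [-0.003,0,0],"spin": 0,"gripper": -0.5},
    {"slide": [-0.003,0,0],"spin": 0,"gripper": -0.5},
    {"slide": [-0.003,0,0],"spin": 0,"gripper": -0.5},
  ],
)

```text
t: 14.03
tool_pos: [0.4925, 0.0822, 0.1346]
tool_rot: [-2.005, -2.418, -0.0]
contact_force: [-0.6, -0.4, -1.1]
opening: 0.0302
grip_force: 59.7
```

```bash
python3 - <<'E'
from h import *
toc(-.060,.120,.135,90)
T=grab('top');S=grab('side');save('t7.png',T);save('s7.png',S)
w=lambda x,y,z:np.append(CA+x*EX+y*EY,z);out=[]
for c in(T,S):
    u,v=proj(c,w(-.06,-.03,.066));x0,y0=int(u)-32,int(v)-30;print('off',x0,y0)
    a=c['im'][y0:y0+60,x0:x0+66,::-1];out.append(cv2.resize(np.clip(a*1.5,0,255).astype(np.uint8),None,fx=6,fy=6,interpolation=cv2.INTER_CUBIC))
    print('eyeR inner',((np.array(proj(c,w(-.06,-.053,.066)))-[x0,y0])*6).round(),'tip exp',((np.array(proj(c,w(-.06,-.034,.066)))-[x0,y0])*6).round())
cv2.imwrite('pics/c7.png',np.hstack(out))
E
```

```text
t 14.03 pos [0.4925 0.0822 0.1346] yaw 100.68 slide [-0.0012  0.0006 -0.0004] spin -0.12 F [-0.57 -0.38 -1.09] op 0.0302 grip 59.7 q6 -0.17
in carrier mm -60.6 121.2 z 134.6 Fx,Fy -0.63 -0.27 v 0.01
off 318 196
eyeR inner [253. 170.] tip exp [205. 180.]
off 315 227
eyeR inner [229. 208.] tip exp [199. 189.]
```

>>> arm_command(
  increments=[
    {"slide": [-0.004,0,0],"spin": 0,"gripper": -0.5},
    {"slide": [-0.008,0,0],"spin": 0,"gripper": -0.5},
    {"slide": [-0.012,0,0],"spin": 0,"gripper": -0.5},
    {"slide": [-0.015,0,0],"spin": 0,"gripper": -0.5},
    {"slide": [-0.017,0,0],"spin": 0,"gripper": -0.5},
    {"slide": [-0.019,0,0],"spin": 0,"gripper": -0.5},
    {"slide": [-0.021,0,0],"spin": 0,"gripper": -0.5},
    {"slide": [-0.022,0,0],"spin": 0,"gripper": -0.5},
  ],
)

```text
t: 14.8
tool_pos: [0.4966, 0.0604, 0.1346]
tool_rot: [-2.005, -2.419, 0.0]
contact_force: [-0.4, 0.1, -1.3]
opening: 0.0301
grip_force: 59.7
```

```bash
python3 -c "
from h import *
toc(-.060,.075,.135,90)"
```

```text
t 14.8 pos [0.4966 0.0604 0.1346] yaw 100.68 slide [-0.024   0.0007 -0.0004] spin -0.12 F [-0.36  0.06 -1.28] op 0.0301 grip 59.7 q6 -0.21
in carrier mm -60.6 99.0 z 134.6 Fx,Fy -0.34 0.13 v 0.022
```

>>> arm_command(
  increments=[
    {"slide": [-0.003,0,0],"spin": 0,"gripper": -0.5},
    {"slide": [-0.006,0,0],"spin": 0,"gripper": -0.5},
    {"slide": [-0.009,0,0],"spin": 0,"gripper": -0.5},
    {"slide": [-0.012,0,0],"spin": 0,"gripper": -0.5},
    {"slide": [-0.015,0,0],"spin": 0,"gripper": -0.5},
    {"slide": [-0.017,0,0],"spin": 0,"gripper": -0.5},
    {"slide": [-0.018,0,0],"spin": 0,"gripper": -0.5},
  ],
)

```text
t: 15.38
tool_pos: [0.5, 0.0426, 0.1347]
tool_rot: [2.005, 2.418, 0.0]
contact_force: [0.3, 0.6, -1.4]
opening: 0.0302
grip_force: 59.7
```

```bash
python3 - <<'E'
from h import *
toc(-.060,.077,.135,90)
W=grab('wrist');T=grab('top');save('w8.png',W);save('t8.png',T)
w=lambda x,y,z:np.append(CA+x*EX+y*EY,z);out=[]
u,v=proj(T,w(-.06,-.02,.066));x0,y0=int(u)-40,int(v)-35;print('off',x0,y0)
a=T['im'][y0:y0+60,x0:x0+80,::-1]
A=cv2.resize(np.clip(a*1.5,0,255).astype(np.uint8),(400,300),interpolation=cv2.INTER_CUBIC)
B=cv2.resize(np.clip(W['im'][180:480,120:520,::-1]*1.6,0,255).astype(np.uint8),(400,300))
cv2.imwrite('pics/c8.png',np.hstack([A,B]))
print('tip exp',((np.array(proj(T,w(-.06,-.08,.066)))-[x0,y0])*5).round(),'outer ear',((np.array(proj(T,w(-.06,-.059,.066)))-[x0,y0])*5).round())
E
```

```text
t 15.38 pos [0.5    0.0426 0.1347] yaw 100.68 slide [-0.0039  0.0007 -0.0003] spin -0.12 F [ 0.34  0.55 -1.39] op 0.0302 grip 59.7 q6 -0.25
in carrier mm -60.6 80.9 z 134.7 Fx,Fy 0.44 0.48 v 0.019
off 306 192
tip exp [328. 150.] outer ear [284. 159.]
```

View pics/c8.png

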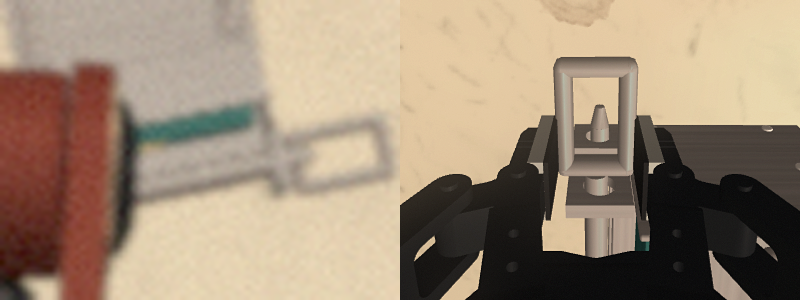

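The top view shows the right ear at (275,165) with the lower handle beyond it. The wrist view shows the shank entering the left ear's eye at about (598,185), with the handle close to it. I'll advance a little more and watch the force.

>>> arm_command(
  increments=[
    {"slide": [-0.001,0,0],"spin": 0,"gripper": -0.5},
    {"slide": [-0.002,0,0],"spin": 0,"gripper": -0.5},
    {"slide": [-0.003,0,0],"spin": 0,"gripper": -0.5},
    {"slide": [-0.004,0,0],"spin": 0,"gripper": -0.5},
  ],
)

```text
t: 15.82
tool_pos: [0.5006, 0.039, 0.1346]
tool_rot: [-2.005, -2.419, 0.0]
contact_force: [0.5, -0.7, -0.9]
opening: 0.0299
grip_force: 59.7
```

```bash
python3 - <<'E'
from h import *
toc(-.060,.077,.135,90)
W=grab('wrist');save('w9.png',W)
# handle back edge & front edge measured by row profile along the loop centre-left rail / image columns
g=cv2.cvtColor(W['im'],cv2.COLOR_RGB2GRAY)
w=lambda x,y,z:np.append(CA+x*EX+y*EY,z)
for y in(.059,.063,.067,.109,.113,.117):print(y,np.round(proj(W,w(-.06,y,.0715 if y<.1 else .07)),0))
print(g[225:260,318-10:318+11:10].T.tolist());print(g[340:372,318-14].tolist())
E
```

```text
t 15.82 pos [0.5006 0.039  0.1346] yaw 100.7 slide [-0.0002  0.0007 -0.0004] spin -0.1 F [ 0.49 -0.75 -0.88] op 0.0299 grip 59.7 q6 -0.26
in carrier mm -60.7 77.2 z 134.6 Fx,Fy 0.35 -0.83 v 0.023
0.059 [319. 368.]
0.063 [319. 359.]
0.067 [319. 351.]
0.109 [319. 250.]
0.113 [319. 239.]
0.117 [319. 229.]
[[129, 129, 129, 129, 129, 129, 129, 129, 129, 129, 130, 128, 48, 54, 58, 61, 66, 70, 75, 80, 83, 85, 90, 94, 98, 102, 103, 105, 104, 102, 100, 96, 98, 131, 128], [130, 130, 129, 129, 129, 129, 129, 129, 129, 130, 129, 105, 50, 55, 57, 61, 67, 71, 76, 79, 83, 86, 89, 94, 98, 102, 103, 105, 104, 102, 100, 98, 109, 130, 129], [129, 129, 129, 129, 128, 129, 129, 129, 129, 130, 130, 105, 50, 55, 59, 61, 67, 71, 75, 80, 84, 87, 90, 94, 98, 102, 103, 106, 104, 103, 100, 98, 110, 130, 129]]
[51, 57, 61, 65, 69, 72, 76, 80, 83, 87, 94, 96, 98, 99, 98, 93, 61, 52, 53, 54, 54, 55, 45, 47, 47, 45, 45, 45, 46, 45, 46, 45]
```

>>> arm_command(
  increments=[
    {"slide": [-0.001,0,0],"spin": 0,"gripper": -0.5},
    {"slide": [-0.002,0,0],"spin": 0,"gripper": -0.5},
    {"slide": [-0.0025,0,0],"spin": 0,"gripper": -0.5},
    {"slide": [-0.0025,0,0],"spin": 0,"gripper": -0.5},
  ],
)

```text
t: 16.2
tool_pos: [0.5011, 0.0364, 0.1347]
tool_rot: [2.005, 2.419, 0.0]
contact_force: [0.8, 0.5, -0.6]
opening: 0.0302
grip_force: 59.7
```

```bash
python3 -c "
from h import *
toc(-.060,.075,.135,90)"
```

```text
t 16.2 pos [0.5011 0.0364 0.1347] yaw 100.69 slide [ 0.0004  0.0007 -0.0003] spin -0.11 F [ 0.83  0.5  -0.59] op 0.0302 grip 59.7 q6 -0.26
in carrier mm -60.7 74.6 z 134.7 Fx,Fy 0.91 0.34 v 0.004
```

Next I'll release, opening slowly, and then lift straight up.

>>> arm_command(
  increments=[
    {"slide": [0,0,0],"spin": 0,"gripper": -0.2},
    {"slide": [0,0,0],"spin": 0,"gripper": 0.0},
    {"slide": [0,0,0],"spin": 0,"gripper": 0.2},
    {"slide": [0,0,0],"spin": 0,"gripper": 0.2},
    {"slide": [0,0,0],"spin": 0,"gripper": 0.2},
  ],
)

```text
t: 16.62
tool_pos: [0.5012, 0.0366, 0.1348]
tool_rot: [2.005, 2.419, 0.0]
contact_force: [0.1, 0.5, 0.1]
opening: 0.0509
grip_force: 0.0
```

>>> arm_command(
  increments=[
    {"slide": [0,0,-0.01],"spin": 0,"gripper": 0.2},
    {"slide": [0,0,-0.03],"spin": 0,"gripper": 0.2},
    {"slide": [0,0,-0.06],"spin": 0,"gripper": 0.2},
    {"slide": [0,0,-0.1],"spin": 0,"gripper": 0.2},
    {"slide": [0.04,0,-0.14],"spin": 0,"gripper": 0.2},
    {"slide": [0.08,0,-0.15],"spin": 0,"gripper": 0.2},
    {"slide": [0.1,0,-0.15],"spin": 0,"gripper": 0.2},
    {"slide": [0.1,0,-0.15],"spin": 0,"gripper": 0.2},
  ],
)

```text
t: 17.28
tool_pos: [0.4825, 0.1388, 0.2887]
tool_rot: [1.997, 2.422, 0.009]
contact_force: [-0.6, 0.8, 0.1]
opening: 0.0513
grip_force: 0.0
```

```bash
python3 - <<'E'
from h import *
toc(-.060,.175,.285,90)
W=grab('wrist');T=grab('top');S=grab('side');save('w10.png',W);save('t10.png',T);save('s10.png',S)
w=lambda x,y,z:np.append(CA+x*EX+y*EY,z)
for n,y in(('handle end',.111),('neck',.061),('tip',-.079),('tip limit',-.067)):
    print(n,[np.round(proj(c,w(-.06,y,.064))) for c in(W,T,S)])
u,v=proj(T,w(-.06,.02,.066));x0,y0=int(u)-40,int(v)-30
A=cv2.resize(np.clip(T['im'][y0:y0+60,x0:x0+80,::-1]*1.5,0,255).astype(np.uint8),(400,300),interpolation=cv2.INTER_CUBIC)
u,v=proj(S,w(-.06,0,.066));x1,y1=int(u)-40,int(v)-30
B=cv2.resize(np.clip(S['im'][y1:y1+60,x1:x1+80,::-1]*1.5,0,255).astype(np.uint8),(400,300),interpolation=cv2.INTER_CUBIC)
C=cv2.resize(np.clip(W['im'][180:480,120:520,::-1]*1.6,0,255).astype(np.uint8),(400,300))
cv2.imwrite('pics/c10.png',np.vstack([np.hstack([A,B]),np.hstack([C,C*0])]));print(x0,y0,x1,y1)
E
```

```text
t 17.28 pos [0.4825 0.1388 0.2887] yaw 100.97 slide [-0.0037 -0.0002  0.0037] spin 0.17 F [-0.56  0.78  0.06] op 0.0513 grip 0.0 q6 -0.06
in carrier mm -59.8 178.7 z 288.7 Fx,Fy -0.41 0.88 v 0.072
handle end [array([314., 299.]), array([291., 239.]), array([312., 238.])]
neck [array([314., 350.]), array([312., 234.]), array([324., 245.])]
tip [array([314., 472.]), array([371., 222.]), array([360., 266.])]
tip limit [array([314., 463.]), array([366., 223.]), array([357., 264.])]
289 200 299 223
```

```bash
ls -1 pics/*.png
```

```text
pics/c10.png
pics/c6.png
pics/c7.png
pics/c8.png
pics/s1.png
pics/s10.png
pics/s5.png
pics/s6.png
pics/s7.png
pics/side0.png
pics/t1.png
pics/t10.png
pics/t5.png
pics/t6.png
pics/t7.png
pics/t8.png
pics/top0.png
pics/w1.png
pics/w10.png
pics/w1c.png
pics/w2.png
pics/w3.png
pics/w3c.png
pics/w4.png
pics/w5.png
pics/w8.png
pics/w9.png
```

My ten pictures are used, so I'll check the final state numerically: handle end and neck in the wrist view, and the box front by teal mask.

```bash
python3 - <<'E'
from h import *
W=load('w10.png');T=load('t10.png')
cf=lambda p:(1e3*np.array([(p[:2]-CA)@EX,(p[:2]-CA)@EY])).round(1)
g=cv2.cvtColor(W['im'],cv2.COLOR_RGB2GRAY)
print('col314 rows285-365',g[285:366,314].tolist())
print('row325 cols280-350',g[325,280:351].tolist())
h=cv2.cvtColor(T['im'],cv2.COLOR_RGB2HSV);m=cv2.inRange(h,(80,60,20),(100,255,255))
v,u=np.nonzero(m[190:260,290:380]);P=np.array([cf(onz(T,a+290,b+190,.083)) for a,b in zip(u,v)])
print('teal n',len(P),'x pct',np.percentile(P[:,0],[5,50,95]),'y',P[:,1].min(),P[:,1].max())
# before insertion same test
T0=load('t6.png');m=cv2.inRange(cv2.cvtColor(T0['im'],cv2.COLOR_RGB2HSV),(80,60,20),(100,255,255));v,u=np.nonzero(m[190:260,290:380]);P=np.array([cf(onz(T0,a+290,b+190,.083)) for a,b in zip(u,v)])
print('before',len(P),np.percentile(P[:,0],[5,50,95]))
# difference top before/after near eye line
d=cv2.absdiff(cv2.GaussianBlur(T['im'],(3,3),0),cv2.GaussianBlur(T0['im'],(3,3),0)).sum(2)
v,u=np.nonzero(d[195:260,285:400]>35);P=np.array([cf(onz(T,a+285,b+195,.064)) for a,b in zip(u,v)])
P=P[(abs(P[:,0]+60)<25)];print('diff y range per x', [(k,P[abs(P[:,1]-k)<4][:,0].mean().round(1) if (abs(P[:,1]-k)<4).any() else None) for k in range(-100,120,8)])
E
```

```text
col314 rows285-365 [132, 132, 132, 131, 131, 131, 132, 131, 132, 131, 132, 131, 132, 131, 83, 52, 58, 67, 78, 87, 92, 104, 110, 110, 119, 130, 80, 51, 63, 86, 89, 93, 96, 97, 97, 97, 99, 98, 100, 98, 88, 102, 101, 100, 101, 101, 84, 49, 52, 57, 108, 107, 104, 102, 104, 103, 103, 99, 46, 50, 53, 58, 71, 81, 89, 100, 109, 107, 69, 62, 103, 102, 99, 45, 50, 50, 53, 93, 107, 105, 102]
row325 cols280-350 [127, 128, 127, 128, 130, 130, 130, 130, 130, 130, 130, 130, 130, 130, 130, 132, 132, 47, 55, 76, 93, 96, 104, 108, 105, 99, 39, 53, 57, 84, 55, 67, 84, 89, 88, 93, 117, 114, 109, 100, 49, 52, 53, 52, 51, 54, 72, 90, 94, 102, 110, 105, 95, 46, 50, 50, 51, 50, 50, 51, 50, 49, 63, 67, 98, 98, 45, 48, 50, 49, 50]
teal n 105 x pct [-39.66 -36.5  -33.72] y -42.8 46.9
before 106 [-39.475 -36.4   -33.6  ]
diff y range per x [(-100, None), (-92, None), (-84, None), (-76, np.float64(-58.9)), (-68, np.float64(-59.8)), (-60, None), (-52, np.float64(-55.0)), (-44, np.float64(-61.4)), (-36, np.float64(-61.6)), (-28, np.float64(-61.8)), (-20, np.float64(-61.9)), (-12, np.float64(-61.2)), (-4, np.float64(-61.8)), (4, np.float64(-61.1)), (12, np.float64(-61.8)), (20, np.float64(-61.6)), (28, np.float64(-61.7)), (36, np.float64(-61.4)), (44, np.float64(-61.3)), (52, np.float64(-61.5)), (60, np.float64(-57.2)), (68, np.float64(-59.1)), (76, np.float64(-58.6)), (84, np.float64(-58.8)), (92, np.float64(-59.2)), (100, np.float64(-59.2)), (108, np.float64(-61.2)), (116, np.float64(-59.0))]
```

The bar's handle end sits where predicted, which puts the neck at y ≈ 61 mm. The shank lies along x ≈ -60 mm, with the tip visible beyond the right ear, and the box hasn't moved. I'm handing in.

```bash
python3 -c "
from h import *
print(order.finish_job())"
```

```text
the job is handed in; nothing more can be done
None
```

I handed in the job at about 17 s of the 61 s allowed: the box was pushed home with about 7.5 N on the last reading and the bar is through both upper eyes from the left, handle about 2 mm from the ear, released; the final check was from camera measurements, and no verdict came back.

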